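# Free the finished mould half from the bench vise and tray it

### The arm

A 6-joint arm with a two-finger parallel gripper is mounted at the origin on the work surface. World frame = base frame: x ahead of the robot, y to its left, z up, the work surface at z = 0. Lengths are in m, angles in degrees, forces in N, time in s.
With the tool pointing down it reaches from about 0.3 to 0.825 m from the base axis. Payload 5.4 kg.
Tool frame: the origin (TCP) lies at the very end of the fingers, on their centre line; the grasp point (between the pads) lies 19 mm behind it (grip_depth is the distance from the TCP to the grasp point, in m); z points along the fingers, y is the direction in which the jaws open and shut (so a half turn about z gives the same grasp; the last joint's range is limited). The gripper opens to 92 mm and grips with 3 to 60 N. Pads are 20 mm wide; open, the fingers measure 128 mm over their backs; the gripper's body (75 mm by 189 mm) begins 69 mm behind the grasp point.
Start: joints at [58.837, 9.076, 91.501, -0, 79.423, -12.038], TCP at [0.188, 0.543, 0.215] pointing down, gripper open.
Joint ranges: [-166.64, 166.64], [-54.1, 131.32], [10.49, 154.53], [-73.88, 253.88], [9.74, 151.15], [-171.62, 171.62]. Speed limits (degrees/s): [147.25, 147.25, 180, 180, 180, 180].

### API

Orientations are given as a 3x3 rotation matrix whose columns are the frame's x, y, z axes.
In Python, from rig import * gives the robot as it stands.
- The arm moves only by the shell command python3 -m inch 'ROWS' [FORCE]. ROWS is JSON, a list of rows, each an object of numbers: "wx", "wy", "wz": the turn, a rotation vector about the world's x, y, z in units of 5 degrees (1.0 is 5 degrees); "x", "y", "z": the shift along the world's x, y, z in units of 25 mm (1.0 is 25 mm); "claw": the opening, from -1 (shut) to 1 (fully open), so that 0 is half open. A call has exactly 8 rows; each row is the pose to reach, as a shift and turn from the pose commanded when the call began; what a row does not reach only later rows make up. A row lasts 1/12 s, in which the tool goes at most 41.7 mm and 7.16 degrees, less where a joint would pass 70% of its speed; a pose out of reach is approached as far as the arm can. A call with a gripper value outside its range is refused whole. The fingers move at their own pace and stop on an object; FORCE is the grip in N (left out, the last holds). Time passes only in rows, so rows that repeat a pose let the fingers close, or fill a call up. It gives the time, the measured TCP pose, the force and the opening at its end, in the units of the state.
- read_state(): the state, without advancing time (a new reading comes with each control period).
- camera(name): name is "side" or "top" or "wrist"; returns the picture (420x560x3 uint8, blue, green, red); there is no depth.
- camera_info(name): a dict with "fx", "fy", "cx", "cy" (pixels), "R" (3x3) and "t" (3): a world point X has camera coordinates R X + t. Camera axes: x right, y down, z forward; pixel columns grow to the right and rows downward; lengths in m; the calibration is good to about 2 mm. A picture is of the moment at which its call begins: read the wrist's pose just before it. camera_info takes no time and is no camera call; for the wrist camera it gives the pose at the moment of the call.
- close_job(): hands the job in, once; it reports no verdict.
Trained networks look in the newest picture that a camera, given by its name, has taken for a name from the list of things; names that differ only in an ending like _2 or _b are one class to them, and where a whole thing is asked for, a point or a joint stands for the part that bears it (a point fixed in the world has none). Each returns a list of dicts, best first, with "score" (0 to 1); they miss things now and then, are a little off and sometimes report something else, mostly with a low value. They report only what shows in the picture. A call takes as long as a camera call. They do not tell look-alikes from the thing itself.
- recognise(target, camera): "centre" ([column, row] in pixels, amid what is visible of it).
The state is a dict: "time": time; "qpos": joint angles; "dq": joint speeds; "joint_efforts": joint torques, N m; "position": TCP position; "tcp_rot": TCP orientation; "force": force on the tool from outside, world axes, zero at the start; "wrist_torque": the same for the moment, N m; "grip_width": opening from 0.0 (shut) to 1.0 (fully open).
Only numpy, scipy, OpenCV 4.12 (cv2) and the standard library are available. Lean on these libraries where they do the work, as an engineer would, in place of code of your own. Each camera call takes 0.05 s, during which the arm holds its last target. There are 200 camera calls.

### The job

Push the bench vise's sliding jaw fully open (its upright wooden post is there to push on), then slide the finished aluminium mould half out from under the lips of the jaws and lift it out. Set it down gently, upright, on the purple felt in the tray's empty bay, lying lengthwise in the bay like its neighbours, and leave the jaw open. Do not disturb the two finished mould halves already in the tray, the gem box, the jar or the brass tin.

Things in the scene. Friction and masses are not known exactly. Their poses are not given: they have to be found in the camera images.
- part: Finished part in the vise, length across the jaw travel: aluminium mould half, foot 110 x 60 x 10 mm (x, y, z) with a central rib 110 x 32 x 45 on it, 55 high in all; dark channel and brass dowels on top. Origin: centre of underside; x lengthwise, y across the rib, z up. Stands on the vise bed; grip the 32 mm rib, which rises 33 mm above the jaw tops.
- vise: Low blue bench vise, fixed, 100 (x) by 262 (y) mm. Origin: on the bench, mid part; jaw opens to vise +y. Bed top 30 mm, jaw tops 52 mm above the bench. Fixed jaw face y = -31, lip edge y = -22 mm; shut sliding jaw: +31, +22. The lips (42.5 to 52 mm high) overlap the part's foot edges by 8 mm: once open, slide the part 14 to 20 mm to vise +y before lifting.
- jaw (a joint): Travel of the sliding jaw in m: 0 = shut, 0.050 = fully open (end stop). Slides along vise +y, stays where left, takes roughly 5 N to move.
- jaw_post (a point): Centre of the top of the upright wooden post on the sliding jaw: 26 mm diameter, standing 52 mm above the jaw top, top 104.5 mm above the bench; at vise y = 95 mm when shut, moves with the jaw. 66 mm free between the post and the rib of the clamped part when shut.
- tray: Wooden work tray fixed on the bench, 142 (x) by 270 (y) mm, three bays side by side along its y at y = -86, 0 and +86 mm. Origin: centre of the underside, z up. Floor 6 mm above the bench, outer walls 24 mm and dividers 18 mm above the bench; each bay 126 mm long (x) and about 81 mm wide (y).
- felt: Purple felt pad 122 (x) by 76 (y) by 2 mm in the middle of the tray's one empty bay (any of the three). Origin: centre of its underside, 6 mm above the bench; its top is 8 mm above the bench. x along the bay's length.
- done_a: Finished neighbour, stands in a tray bay, to be left alone: same as the part, aluminium mould half, foot 110 x 60 x 10 mm (x, y, z) with a central rib 110 x 32 x 45 on it, 55 high in all; dark channel and brass dowels on top. Origin: centre of underside; x lengthwise, y across the rib, z up
- done_b: Finished neighbour, stands in another tray bay, to be left alone: same as the part, aluminium mould half, foot 110 x 60 x 10 mm (x, y, z) with a central rib 110 x 32 x 45 on it, 55 high in all; dark channel and brass dowels on top. Origin: centre of underside; x lengthwise, y across the rib, z up
- gem_box: Bystander: open clear-plastic box with purple and white gems, 50 (x) by 200 (y) by 30 mm. Origin: centre of the underside.
- jar: Bystander: standing jar with a black cap, 56 mm diameter, 70 mm high. Origin: centre of the underside.
- tin: Bystander: closed round brass polish tin, 64 mm diameter, 26 mm high. Origin: centre of the underside.
Things that resemble listed ones, but are neither listed nor needed, are in the scene too. Leave any blue or pink look-alike of the part alone.

How it is judged:
By the outcome, as a careful person would: the job done as asked, in the order asked, and still so for the second after the job is handed in, with the robot touching nothing.
It also fails if it takes over 54 s, if anything falls off the work surface, if the arm or the gripper's body presses on something with over 40 N, if the wrist force passes 120 N, or if a joint passes its speed limit or range.

## Working session

There is one attempt and no reset: what is moved stays moved. The work goes in short steps, Python scripts to look and compute and a shell command to move; the robot and the scene stay as the last step left them, time stands still between calls to the robot, and variables do not carry over. Pictures are saved under pics/ and viewed, about 8 in all and at most 12, crops included, and the job is handed in when it is done.

```bash
mkdir -p pics; ls; python3 - <<'E'
from rig import *
import cv2
s=read_state();print({k:s[k] for k in('time','position','tcp_rot','grip_width','force')})
for c in('top','side'):
    cv2.imwrite(f'pics/{c}0.png',camera(c))
    i=camera_info(c);print(c,i)
    for n in('part','vise','jaw_post','tray','felt','gem_box','jar','tin'):
        print(n,[(list(map(round,r['centre'])),round(r['score'],2)) for r in recognise(n,c)])
E
```

```text
pics
{'time': 0.0, 'position': array([0.18809301, 0.54270355, 0.21361263]), 'tcp_rot': array([[-9.44793207e-01,  3.27665730e-01, -9.82121663e-04],
       [ 3.27666960e-01,  9.44791909e-01, -1.61606182e-03],
       [ 3.98372524e-04, -1.84865305e-03, -9.99998212e-01]]), 'grip_width': 1.0021536555095636, 'force': array([ 0.16314419, -0.38742848,  0.36930046])}
top {'fx': 541.3741097216908, 'fy': 541.3741097216908, 'cx': 277.2092250072318, 'cy': 214.2853100864097, 'R': array([[ 1.03901286e-03, -9.99993113e-01, -3.56289193e-03],
       [-9.90955606e-01, -5.51518566e-04, -1.34188985e-01],
       [ 1.34186096e-01,  3.67009181e-03, -9.90949354e-01]]), 't': array([0.02762541, 0.56097079, 1.39900916])}
part [([135, 272], 0.96), ([138, 198], 0.94), ([251, 234], 0.7), ([244, 301], 0.66)]
vise [([220, 229], 0.95)]
jaw_post [([222, 227], 0.85), ([405, 241], 0.45), ([360, 233], 0.2)]
tray [([360, 235], 0.75), ([222, 227], 0.16)]
felt [([405, 242], 0.82), ([220, 228], 0.27)]
gem_box [([327, 137], 0.96)]
jar [([234, 156], 0.84)]
tin []
side {'fx': 492.07065547809293, 'fy': 492.07065547809293, 'cx': 277.6868088469324, 'cy': 204.49962982957064, 'R': array([[ 0.96782195, -0.25151881,  0.00767909],
       [-0.18348676, -0.72626656, -0.66247225],
       [ 0.1722013 ,  0.63974617, -0.74904709]]), 't': array([-0.52851446,  0.2060374 ,  0.98904028])}
part [([191, 137], 0.95), ([175, 224], 0.82), ([249, 207], 0.6), ([262, 124], 0.56)]
vise [([250, 206], 0.73), ([255, 213], 0.6)]
jaw_post [([251, 180], 0.84)]
tray [([294, 365], 0.64)]
felt [([295, 398], 0.61)]
gem_box [([398, 267], 0.62), ([335, 180], 0.26)]
jar [([336, 179], 0.58)]
tin [([204, 268], 0.97), ([251, 177], 0.26)]
```

View pics/top0.png

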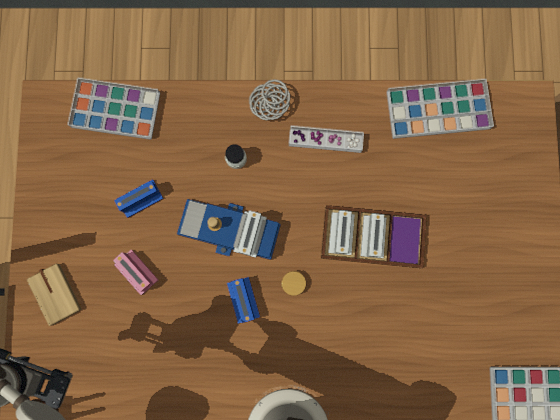

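View pics/side0.png

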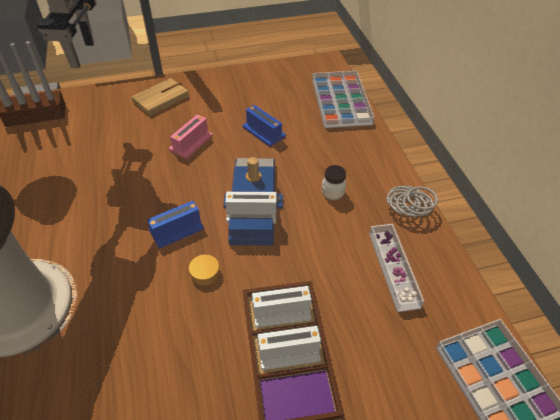

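The vise is at about (228,228) in the top picture, with its part rib at (249,234) and post top at (214,222), so it opens to the left (+y). The felt is in the tray's right-hand bay at (405,241), the −y end. Next I'll measure these coarsely.

```bash
cat >h.py <<'E'
import numpy as np,cv2
from rig import *
def ray(i,px,z):
    R,t=np.array(i['R']),np.array(i['t']);px=np.atleast_2d(px).astype(float)
    d=np.c_[(px[:,0]-i['cx'])/i['fx'],(px[:,1]-i['cy'])/i['fy'],np.ones(len(px))]@R
    c=-R.T@t
    return c+d*((z-c[2])/d[:,2])[:,None]
def proj(i,X):
    p=np.atleast_2d(X)@np.array(i['R']).T+i['t'];return np.c_[p[:,0]/p[:,2]*i['fx']+i['cx'],p[:,1]/p[:,2]*i['fy']+i['cy']]
def rect(i,mask,z):
    n,l,st,_=cv2.connectedComponentsWithStats(mask.astype(np.uint8))
    k=1+np.argmax(st[1:,4]);ys,xs=np.where(l==k)
    P=ray(i,np.c_[xs,ys],z)[:,:2].astype(np.float32)
    r=cv2.minAreaRect(P*1000);b=cv2.boxPoints(r);e=b-np.roll(b,1,0);e=e[np.argmax(np.linalg.norm(e,axis=1))]
    return np.round(P.mean(0),4),np.round(r[0],1),np.round(r[1],1),round(np.degrees(np.arctan2(e[1],e[0]))%180,1),len(xs)
E
python3 - <<'E'
from h import *
im=cv2.imread('pics/top0.png');i=camera_info('top');hsv=cv2.cvtColor(im,cv2.COLOR_BGR2HSV)
def roi(x0,y0,x1,y1):
    m=np.zeros(im.shape[:2],bool);m[y0:y1,x0:x1]=1;return m
H,S,V=cv2.split(hsv)
print('felt',rect(i,(H>125)&(H<160)&(S>80)&roi(380,205,430,275),.008))
print('tray all',rect(i,~((H>5)&(H<20)&(V>95))&roi(318,200,432,275),.02))
print('rib',rect(i,(S<60)&(V>140)&roi(230,205,272,262),.085))
print('a',rect(i,(S<60)&(V>140)&roi(326,206,358,262),.061))
print('b',rect(i,(S<60)&(V>140)&roi(359,206,390,262),.061))
print('viseblue',rect(i,(H>95)&(H<125)&(S>90)&roi(175,195,285,265),.05))
print('post',ray(i,[[214.5,222]],.1045), 'tin',ray(i,[[294,283]],.026),'jar',ray(i,[[235,153]],.07))
print('felt corners/pp', ray(i,[[251,234],[220,228]],.085))
c=cv2.resize(im[190:275,170:435],None,fx=3,fy=3,interpolation=cv2.INTER_CUBIC);cv2.imwrite('pics/c1.png',c)
E
```

```text
felt (array([ 0.496 , -0.3144], dtype=float32), array([ 496.5, -314.8]), array([ 75.2, 120.9]), np.float32(174.3), 1239)
tray all (array([ 0.5043, -0.2356], dtype=float32), array([ 504.7, -233. ]), array([279.2, 145.1]), np.float32(84.5), 4962)
rib (array([0.506 , 0.1069], dtype=float32), array([507.4, 104. ]), array([ 58.2, 117.1]), np.float32(171.2), 563)
a (array([ 0.5107, -0.1327], dtype=float32), array([ 510.8, -134. ]), array([ 59.5, 112.3]), np.float32(179.0), 680)
b (array([ 0.5021, -0.2283], dtype=float32), array([ 503. , -230.5]), array([ 39.2, 111.8]), np.float32(175.0), 418)
viseblue (array([0.5271, 0.182 ], dtype=float32), array([533.3, 206.4]), array([152.7, 134.6]), np.float32(76.1), 1446)
post [[0.53217066 0.18621513 0.1045    ]] tin [[ 0.38016088 -0.01624397  0.026     ]] jar [[0.71951572 0.13936009 0.07      ]]
felt corners/pp [[0.50371516 0.09478729 0.085     ]
 [0.51907521 0.17422919 0.085     ]]
```

View pics/c1.png

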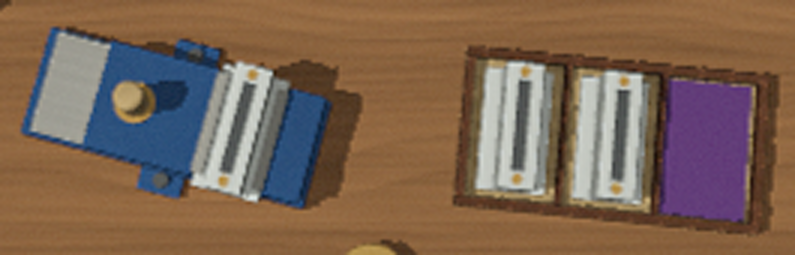

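Dowels are at about (254,215) and (244.7,250.3) in the full picture, post top at (214.5,222.5), and the tray axis is tilted about 5–6°.

```bash
python3 - <<'E'
from h import *
i=camera_info('top')
f=lambda x,y:[170+x/3-.33,190+y/3-.33]
d=ray(i,[f(252,75),f(224,181)],.085);c=d.mean(0);u=d[0]-d[1]
p=ray(i,[f(134,101)],.1045)[0]
print(d.round(4),c.round(4),'x-yaw',np.degrees(np.arctan2(u[1],u[0])),'post',p.round(4),'y-yaw',np.degrees(np.arctan2(*(p-c)[1::-1])),np.linalg.norm((p-c)[:2]))
# side check
j=camera_info('side');print('proj side part, post',proj(j,[c,p]).round(1))
D=ray(i,[f(525,72),f(516,180),f(624,82),f(616,188)],.061);print(D.round(4))
w=camera_info('wrist');s=read_state();T=np.array(s['tcp_rot']);R=np.array(w['R']);print('cam in tool',T.T@(-R.T@w['t']-s['position']),(R@T).round(2))
E
```

```text
[[0.5535 0.0883 0.085 ]
 [0.4628 0.1114 0.085 ]] [0.5082 0.0999 0.085 ] x-yaw -14.301176571734935 post [0.5288 0.1866 0.1045] y-yaw 76.63854571591352 0.08911177255231423
proj side part, post [[249.7 197.2]
 [250.1 162.5]]
[[ 0.5595 -0.1481  0.061 ]
 [ 0.4655 -0.1389  0.061 ]
 [ 0.5508 -0.234   0.061 ]
 [ 0.4587 -0.2249  0.061 ]]
cam in tool [ 0.07212851  0.00103071 -0.17101614] [[ 0.    1.   -0.  ]
 [-0.97  0.   -0.26]
 [-0.26  0.    0.97]]
```

```bash
python3 -m inch '[{"x":1,"y":-1.2,"wz":0.2,"claw":-1},{"x":2,"y":-2.4,"wz":0.4,"claw":-1},{"x":3,"y":-3.6,"wz":0.6,"claw":-1},{"x":4,"y":-4.8,"wz":0.8,"claw":-1},{"x":5,"y":-6,"wz":1,"claw":-1},{"x":6,"y":-7.2,"wz":1,"claw":-1},{"x":6.6,"y":-7.9,"wz":1,"claw":-1},{"x":6.6,"y":-7.9,"wz":1,"claw":-1}]' 40
python3 -m inch '[{"x":1,"y":-1.2,"claw":-1},{"x":2,"y":-2.4,"claw":-1},{"x":3,"y":-3.6,"claw":-1},{"x":4,"y":-4.8,"claw":-1},{"x":5,"y":-6,"claw":-1},{"x":6,"y":-7.2,"claw":-1},{"x":6.6,"y":-7.9,"claw":-1},{"x":6.6,"y":-7.9,"claw":-1}]'
python3 - <<'E'
from h import *
w=camera_info('wrist');s=read_state();im=camera('wrist');cv2.imwrite('pics/w1.png',im)
T=np.array(s['tcp_rot']);print(s['time'],s['position'].round(4),'yaw y',np.degrees(np.arctan2(T[1,1],T[0,1])))
c=np.array([.508,.1,.085]);print(proj(w,[[.5535,.0883,.085],[.4628,.1114,.085],[.5288,.1866,.1045]]).round(1))
np.savez('w1.npz',**{k:np.array(v) for k,v in w.items()})
print([(r['centre'],r['score']) for r in recognise('jaw_post','wrist')])
E
```

```text
0.9 [0.1884 0.5432 0.2146] yaw y 70.87405561369674
[[ 14.1 611.6]
 [ -8.4 553.6]
 [ 70.5 599.6]]
[]schema error: expected keys wx, wy, wz, x, y, z, claw
schema error: expected keys wx, wy, wz, x, y, z, claw
```

View pics/w1.png

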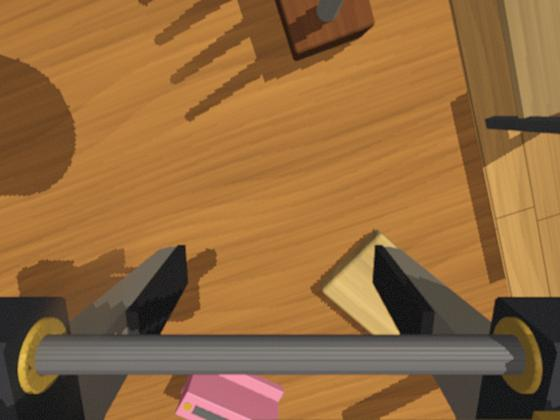

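The calls were refused because every key is required, so the arm has not moved. The picture shows only the start area: the knife block at the top, and the pink look-alike at (235,400).

```bash
python3 -m inch '[{"x":1,"y":-1.2,"z":0,"wx":0,"wy":0,"wz":0.2,"claw":-1},{"x":2,"y":-2.4,"z":0,"wx":0,"wy":0,"wz":0.4,"claw":-1},{"x":3,"y":-3.6,"z":0,"wx":0,"wy":0,"wz":0.6,"claw":-1},{"x":4,"y":-4.8,"z":0,"wx":0,"wy":0,"wz":0.8,"claw":-1},{"x":5,"y":-6,"z":0,"wx":0,"wy":0,"wz":1,"claw":-1},{"x":6,"y":-7.2,"z":0,"wx":0,"wy":0,"wz":1,"claw":-1},{"x":6.6,"y":-7.9,"z":0,"wx":0,"wy":0,"wz":1,"claw":-1},{"x":6.6,"y":-7.9,"z":0,"wx":0,"wy":0,"wz":1,"claw":-1}]' 40 &&
python3 -m inch '[{"x":1,"y":-1.2,"z":0,"wx":0,"wy":0,"wz":0,"claw":-1},{"x":2,"y":-2.4,"z":0,"wx":0,"wy":0,"wz":0,"claw":-1},{"x":3,"y":-3.6,"z":0,"wx":0,"wy":0,"wz":0,"claw":-1},{"x":4,"y":-4.8,"z":0,"wx":0,"wy":0,"wz":0,"claw":-1},{"x":5,"y":-6,"z":0,"wx":0,"wy":0,"wz":0,"claw":-1},{"x":6,"y":-7.2,"z":0,"wx":0,"wy":0,"wz":0,"claw":-1},{"x":6.6,"y":-7.9,"z":0,"wx":0,"wy":0,"wz":0,"claw":-1},{"x":6.6,"y":-7.9,"z":0,"wx":0,"wy":0,"wz":0,"claw":-1}]'
python3 - <<'E'
from h import *
w=camera_info('wrist');s=read_state();im=camera('wrist');cv2.imwrite('pics/w1.png',im)
T=np.array(s['tcp_rot']);print(s['time'],s['position'].round(4),'yaw y',np.degrees(np.arctan2(T[1,1],T[0,1])))
print(proj(w,[[.5535,.0883,.085],[.4628,.1114,.085],[.5288,.1866,.1045]]).round(1))
np.savez('w1.npz',**{k:np.array(v) for k,v in w.items()})
E
```

```text
time: 1.67
position: [0.356, 0.3428, 0.2148]
tcp_rot: [[-0.969, 0.249, 0.001], [0.249, 0.969, -0.001], [-0.002, -0.001, -1.0]]
force: [-0.8, 0.1, -0.3]
grip_width: 0.444
time: 2.33
position: [0.5207, 0.1455, 0.2146]
tcp_rot: [[-0.969, 0.248, 0.001], [0.248, 0.969, -0.001], [-0.001, -0.001, -1.0]]
force: [-0.5, 1.0, -0.1]
grip_width: 0.005
2.3333 [0.5207 0.1455 0.2146] yaw y 75.63867124908873
[[223.6 253.8]
 [218.9 144.2]
 [331.6 205.1]]
```

View pics/w1.png

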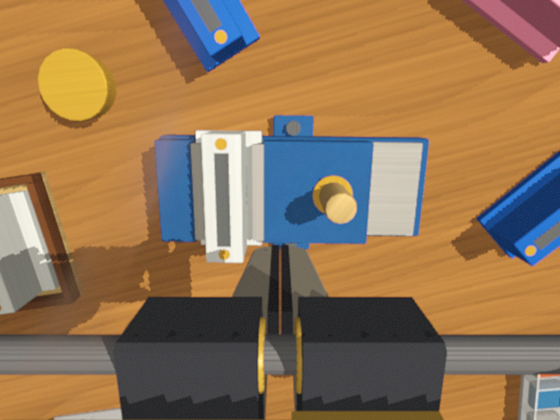

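The wrist view shows the dowels at (221,144) and (225,254), the post top at (342,207), and the closed fingers pointing into the gap between rib and post.

```bash
python3 - <<'E'
from h import *
w=dict(np.load('w1.npz'))
d=ray(w,[[221,144],[225,254]],.085);p=ray(w,[[342,207]],.1045)[0];c=d.mean(0)
print(d.round(4),c.round(4),np.degrees(np.arctan2(*(d[1]-d[0])[1::-1])),p.round(4),np.degrees(np.arctan2(*(p-c)[1::-1])),np.linalg.norm((p-c)[:2]))
e=ray(w,[[264,139],[427,139],[160,137]],.0525);print(e.round(4),np.degrees(np.arctan2(*(e[1]-e[0])[1::-1])),np.degrees(np.arctan2(*(e[1]-e[2])[1::-1])))
E
```

```text
[[0.463  0.113  0.085 ]
 [0.554  0.0894 0.085 ]] [0.5085 0.1012 0.085 ] -14.542583854378142 [0.5323 0.1941 0.1045] 75.63633820604602 0.09589119995717298
[[0.4695 0.1456 0.0525]
 [0.5052 0.2852 0.0525]
 [0.4452 0.0571 0.0525]] 75.67827423816415 75.25635547256262
```

```bash
python3 -m inch '[{"x":0,"y":0.08,"z":-1,"wx":0,"wy":0,"wz":0,"claw":-1},{"x":0,"y":0.08,"z":-2,"wx":0,"wy":0,"wz":0,"claw":-1},{"x":0,"y":0.08,"z":-3,"wx":0,"wy":0,"wz":0,"claw":-1},{"x":0,"y":0.08,"z":-4,"wx":0,"wy":0,"wz":0,"claw":-1},{"x":0,"y":0.08,"z":-5,"wx":0,"wy":0,"wz":0,"claw":-1},{"x":0,"y":0.08,"z":-5.5,"wx":0,"wy":0,"wz":0,"claw":-1},{"x":0,"y":0.08,"z":-5.8,"wx":0,"wy":0,"wz":0,"claw":-1},{"x":0,"y":0.08,"z":-5.8,"wx":0,"wy":0,"wz":0,"claw":-1}]'
python3 -m inch '[{"x":0.05,"y":0.19,"z":0,"wx":0,"wy":0,"wz":0,"claw":-1},{"x":0.1,"y":0.39,"z":0,"wx":0,"wy":0,"wz":0,"claw":-1},{"x":0.15,"y":0.58,"z":0,"wx":0,"wy":0,"wz":0,"claw":-1},{"x":0.2,"y":0.78,"z":0,"wx":0,"wy":0,"wz":0,"claw":-1},{"x":0.25,"y":0.97,"z":0,"wx":0,"wy":0,"wz":0,"claw":-1},{"x":0.3,"y":1.16,"z":0,"wx":0,"wy":0,"wz":0,"claw":-1},{"x":0.35,"y":1.36,"z":0,"wx":0,"wy":0,"wz":0,"claw":-1},{"x":0.4,"y":1.56,"z":0,"wx":0,"wy":0,"wz":0,"claw":-1}]'
```

```text
time: 3.05
position: [0.517, 0.1511, 0.0685]
tcp_rot: [[-0.97, 0.243, -0.003], [0.243, 0.97, 0.0], [0.003, -0.001, -1.0]]
force: [-1.0, 0.6, 0.2]
grip_width: 0.003
time: 3.72
position: [0.5298, 0.1887, 0.0712]
tcp_rot: [[-0.97, 0.244, 0.002], [0.244, 0.97, -0.002], [-0.003, -0.001, -1.0]]
force: [-1.4, -4.6, 4.4]
grip_width: 0.006
```

```bash
python3 -m inch '[{"x":0.05,"y":0.18,"z":0,"wx":0,"wy":0,"wz":0,"claw":-1},{"x":0.1,"y":0.36,"z":0,"wx":0,"wy":0,"wz":0,"claw":-1},{"x":0.14,"y":0.54,"z":0,"wx":0,"wy":0,"wz":0,"claw":-1},{"x":0.18,"y":0.7,"z":0,"wx":0,"wy":0,"wz":0,"claw":-1},{"x":0.22,"y":0.84,"z":0,"wx":0,"wy":0,"wz":0,"claw":-1},{"x":0.25,"y":0.96,"z":0,"wx":0,"wy":0,"wz":0,"claw":-1},{"x":0.27,"y":1.04,"z":0,"wx":0,"wy":0,"wz":0,"claw":-1},{"x":0.28,"y":1.08,"z":0,"wx":0,"wy":0,"wz":0,"claw":-1}]'
```

```text
time: 4.38
position: [0.5363, 0.2131, 0.0712]
tcp_rot: [[-0.97, 0.243, 0.0], [0.243, 0.97, -0.007], [-0.002, -0.007, -1.0]]
force: [-4.8, -18.0, 9.4]
grip_width: 0.003
```

```bash
python3 -m inch '[{"x":0.02,"y":0.06,"z":0,"wx":0,"wy":0,"wz":0,"claw":-1},{"x":0.03,"y":0.12,"z":0,"wx":0,"wy":0,"wz":0,"claw":-1},{"x":0.03,"y":0.12,"z":0,"wx":0,"wy":0,"wz":0,"claw":-1},{"x":0.03,"y":0.12,"z":0,"wx":0,"wy":0,"wz":0,"claw":-1},{"x":0.03,"y":0.12,"z":0,"wx":0,"wy":0,"wz":0,"claw":-1},{"x":0.03,"y":0.12,"z":0,"wx":0,"wy":0,"wz":0,"claw":-1},{"x":0.03,"y":0.12,"z":0,"wx":0,"wy":0,"wz":0,"claw":-1},{"x":0.03,"y":0.12,"z":0,"wx":0,"wy":0,"wz":0,"claw":-1}]'
```

```text
time: 5.05
position: [0.5363, 0.2132, 0.0713]
tcp_rot: [[-0.97, 0.243, -0.002], [0.243, 0.97, -0.012], [-0.001, -0.012, -1.0]]
force: [-7.7, -24.5, 12.9]
grip_width: 0.002
```

The jaw has hit its end stop: a 3 mm further command gave no motion and the force rose to 25 N. Next I'll back off, rise and go over the part.

```bash
python3 -m inch '[{"x":-0.1,"y":-0.4,"z":0,"wx":0,"wy":0,"wz":0,"claw":-1},{"x":-0.2,"y":-0.8,"z":0.3,"wx":0,"wy":0,"wz":0,"claw":-1},{"x":-0.25,"y":-1,"z":1.3,"wx":0,"wy":0,"wz":0,"claw":-1},{"x":-0.25,"y":-1,"z":2.6,"wx":0,"wy":0,"wz":0,"claw":-1},{"x":-0.25,"y":-1,"z":4,"wx":0,"wy":0,"wz":0,"claw":-1},{"x":-0.5,"y":-2,"z":4.5,"wx":0,"wy":0,"wz":0,"claw":-1},{"x":-0.75,"y":-3,"z":4.5,"wx":0,"wy":0,"wz":0,"claw":0.5},{"x":-0.9,"y":-3.8,"z":4.5,"wx":0,"wy":0,"wz":0,"claw":0.5}]'
python3 -m inch '[{"x":-0.1,"y":-0.5,"z":0,"wx":0,"wy":0,"wz":0,"claw":0.5},{"x":-0.2,"y":-0.9,"z":0,"wx":0,"wy":0,"wz":0,"claw":0.5},{"x":-0.2,"y":-0.9,"z":0,"wx":0,"wy":0,"wz":0,"claw":0.5},{"x":-0.2,"y":-0.9,"z":0,"wx":0,"wy":0,"wz":0,"claw":0.5},{"x":-0.2,"y":-0.9,"z":0,"wx":0,"wy":0,"wz":0,"claw":0.5},{"x":-0.2,"y":-0.9,"z":0,"wx":0,"wy":0,"wz":0,"claw":0.5},{"x":-0.2,"y":-0.9,"z":0,"wx":0,"wy":0,"wz":0,"claw":0.5},{"x":-0.2,"y":-0.9,"z":0,"wx":0,"wy":0,"wz":0,"claw":0.5}]'
python3 - <<'E'
from h import *
w=camera_info('wrist');s=read_state();im=camera('wrist');cv2.imwrite('pics/w2.png',im)
T=np.array(s['tcp_rot']);print(s['time'],s['position'].round(4),'yaw y',np.degrees(np.arctan2(T[1,1],T[0,1])),s['grip_width'])
print(proj(w,[[.463,.113,.085],[.554,.0894,.085],[.5447,.2425,.1045]]).round(1))
np.savez('w2.npz',**{k:np.array(v) for k,v in w.items()})
E
```

```text
time: 5.72
position: [0.5144, 0.1237, 0.1848]
tcp_rot: [[-0.97, 0.243, 0.005], [0.243, 0.97, 0.0], [-0.004, 0.002, -1.0]]
force: [0.0, -1.3, -0.8]
grip_width: 0.126
time: 6.38
position: [0.5087, 0.1023, 0.182]
tcp_rot: [[-0.97, 0.243, -0.0], [0.243, 0.97, 0.0], [0.0, 0.0, -1.0]]
force: [0.4, 0.5, 0.5]
grip_width: 0.708
6.3833 [0.5087 0.1023 0.182 ] yaw y 75.92189273293292 0.7077995544498401
[[276.9 149.3]
 [276.1 270.8]
 [485.  221. ]]
```

View pics/w2.png

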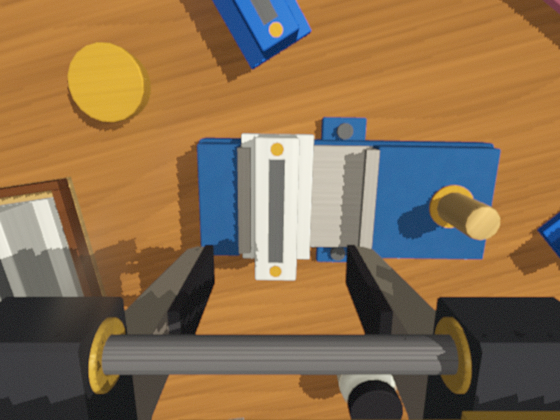

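The jaw is fully open (post top at (483,221), as predicted) and the dowels at (277,149) and (275,271) match the estimate to a pixel. I'll descend and grip.

```bash
python3 -m inch '[{"x":0,"y":-0.04,"z":-1,"wx":0,"wy":0,"wz":0,"claw":0.5},{"x":0,"y":-0.04,"z":-2,"wx":0,"wy":0,"wz":0,"claw":0.5},{"x":0,"y":-0.04,"z":-3,"wx":0,"wy":0,"wz":0,"claw":0.5},{"x":0,"y":-0.04,"z":-4,"wx":0,"wy":0,"wz":0,"claw":0.5},{"x":0,"y":-0.04,"z":-4.6,"wx":0,"wy":0,"wz":0,"claw":0.5},{"x":0,"y":-0.04,"z":-4.95,"wx":0,"wy":0,"wz":0,"claw":0.5},{"x":0,"y":-0.04,"z":-4.95,"wx":0,"wy":0,"wz":0,"claw":0.5},{"x":0,"y":-0.04,"z":-4.95,"wx":0,"wy":0,"wz":0,"claw":0.5}]' 40
python3 -m inch '[{"x":0,"y":0,"z":0,"wx":0,"wy":0,"wz":0,"claw":-0.1},{"x":0,"y":0,"z":0,"wx":0,"wy":0,"wz":0,"claw":-0.3},{"x":0,"y":0,"z":0,"wx":0,"wy":0,"wz":0,"claw":-0.5},{"x":0,"y":0,"z":0,"wx":0,"wy":0,"wz":0,"claw":-0.6},{"x":0,"y":0,"z":0,"wx":0,"wy":0,"wz":0,"claw":-0.8},{"x":0,"y":0,"z":0,"wx":0,"wy":0,"wz":0,"claw":-1},{"x":0,"y":0,"z":0,"wx":0,"wy":0,"wz":0,"claw":-1},{"x":0,"y":0,"z":0,"wx":0,"wy":0,"wz":0,"claw":-1}]' 40
```

```text
time: 7.1
position: [0.5089, 0.1008, 0.0587]
tcp_rot: [[-0.97, 0.244, 0.0], [0.244, 0.97, 0.0], [-0.0, 0.0, -1.0]]
force: [0.5, 0.6, -0.2]
grip_width: 0.747
time: 7.77
position: [0.5089, 0.1002, 0.0588]
tcp_rot: [[-0.97, 0.244, 0.0], [0.244, 0.97, -0.001], [-0.001, -0.001, -1.0]]
force: [-1.2, -4.0, 3.2]
grip_width: 0.348
```

```bash
python3 -m inch '[{"x":0.02,"y":0.1,"z":0,"wx":0,"wy":0,"wz":0,"claw":-1},{"x":0.05,"y":0.2,"z":0,"wx":0,"wy":0,"wz":0,"claw":-1},{"x":0.08,"y":0.3,"z":0,"wx":0,"wy":0,"wz":0,"claw":-1},{"x":0.1,"y":0.4,"z":0,"wx":0,"wy":0,"wz":0,"claw":-1},{"x":0.13,"y":0.5,"z":0,"wx":0,"wy":0,"wz":0,"claw":-1},{"x":0.15,"y":0.6,"z":0,"wx":0,"wy":0,"wz":0,"claw":-1},{"x":0.17,"y":0.68,"z":0,"wx":0,"wy":0,"wz":0,"claw":-1},{"x":0.17,"y":0.68,"z":0,"wx":0,"wy":0,"wz":0,"claw":-1}]'

```

```text
time: 8.43
position: [0.5133, 0.117, 0.0587]
tcp_rot: [[-0.97, 0.244, 0.0], [0.244, 0.97, -0.002], [-0.001, -0.002, -1.0]]
force: [-0.8, -5.2, 3.9]
grip_width: 0.344
```

Slid 17 mm, so now lift slowly at first.

```bash
python3 -m inch '[{"x":0,"y":0,"z":0.1,"wx":0,"wy":0,"wz":0,"claw":-1},{"x":0,"y":0,"z":0.3,"wx":0,"wy":0,"wz":0,"claw":-1},{"x":0,"y":0,"z":0.7,"wx":0,"wy":0,"wz":0,"claw":-1},{"x":0,"y":0,"z":1.3,"wx":0,"wy":0,"wz":0,"claw":-1},{"x":0,"y":0,"z":2.1,"wx":0,"wy":0,"wz":0,"claw":-1},{"x":0,"y":0,"z":3,"wx":0,"wy":0,"wz":0,"claw":-1},{"x":0,"y":0,"z":3.7,"wx":0,"wy":0,"wz":0,"claw":-1},{"x":0,"y":0,"z":4,"wx":0,"wy":0,"wz":0,"claw":-1}]'
python3 - <<'E'
from h import *
s=read_state();print(s['position'],s['force'],s['grip_width'])
i=camera_info('top');print(proj(i,[[.496,-.3145,.008]]))
E
```

```text
time: 9.1
position: [0.5142, 0.1181, 0.1615]
tcp_rot: [[-0.97, 0.244, 0.004], [0.244, 0.97, 0.001], [-0.004, 0.002, -1.0]]
force: [0.8, -0.2, -5.5]
grip_width: 0.348
[0.51422297 0.11810735 0.1614738 ] [ 0.8425392  -0.19051556 -5.52938944] 0.347626876566841
[[404.55719592 239.7678129 ]]
```

```bash
python3 -m inch '[{"x":0,"y":-0.4,"z":0.2,"wx":0,"wy":0,"wz":0.1,"claw":-1},{"x":0,"y":-1.2,"z":0.2,"wx":0,"wy":0,"wz":0.3,"claw":-1},{"x":-0.1,"y":-2.2,"z":0.2,"wx":0,"wy":0,"wz":0.5,"claw":-1},{"x":-0.2,"y":-3.2,"z":0.2,"wx":0,"wy":0,"wz":0.7,"claw":-1},{"x":-0.3,"y":-4.2,"z":0.2,"wx":0,"wy":0,"wz":0.9,"claw":-1},{"x":-0.4,"y":-5.2,"z":0.2,"wx":0,"wy":0,"wz":1.1,"claw":-1},{"x":-0.5,"y":-6.2,"z":0.2,"wx":0,"wy":0,"wz":1.3,"claw":-1},{"x":-0.5,"y":-7.2,"z":0.2,"wx":0,"wy":0,"wz":1.5,"claw":-1}]'
python3 -m inch '[{"x":0,"y":-1,"z":0,"wx":0,"wy":0,"wz":0.2,"claw":-1},{"x":0,"y":-2,"z":0,"wx":0,"wy":0,"wz":0.2,"claw":-1},{"x":0,"y":-3,"z":0,"wx":0,"wy":0,"wz":0.2,"claw":-1},{"x":0,"y":-4,"z":0,"wx":0,"wy":0,"wz":0.2,"claw":-1},{"x":0,"y":-4.8,"z":0,"wx":0,"wy":0,"wz":0.2,"claw":-1},{"x":0,"y":-5.2,"z":0,"wx":0,"wy":0,"wz":0.2,"claw":-1},{"x":0,"y":-5.2,"z":0,"wx":0,"wy":0,"wz":0.2,"claw":-1},{"x":0,"y":-5.2,"z":0,"wx":0,"wy":0,"wz":0.2,"claw":-1}]'
python3 - <<'E'
from h import *
w=camera_info('wrist');s=read_state();im=camera('wrist');cv2.imwrite('pics/w3.png',im)
T=np.array(s['tcp_rot']);print(s['time'],s['position'].round(4),'yaw y',np.degrees(np.arctan2(T[1,1],T[0,1])),s['grip_width'])
a=np.radians(-5.65);R=np.array([[np.cos(a),-np.sin(a)],[np.sin(a),np.cos(a)]])
P=np.array([[-.061,-.038],[-.061,.038],[.061,.038],[.061,-.038]])@R.T+[.496,-.3145]
print(proj(w,np.c_[P,[.008]*4]).round(1))
np.savez('w3.npz',**{k:np.array(v) for k,v in w.items()})
E
```

```text
time: 9.77
position: [0.4992, -0.0628, 0.1625]
tcp_rot: [[-0.993, 0.114, -0.002], [0.114, 0.993, 0.001], [0.002, 0.001, -1.0]]
force: [0.1, 0.5, -6.1]
grip_width: 0.341
time: 10.43
position: [0.5, -0.1916, 0.1627]
tcp_rot: [[-0.995, 0.099, -0.001], [0.099, 0.995, 0.002], [0.001, 0.002, -1.0]]
force: [-0.2, 0.7, -5.7]
grip_width: 0.345
10.4333 [ 0.5    -0.1916  0.1627] yaw y 84.33358190555485 0.34524760272581534
[[ 91.4 135.8]
 [179.6 135.9]
 [188.4 267.2]
 [108.  267.2]]
```

View pics/w3.png

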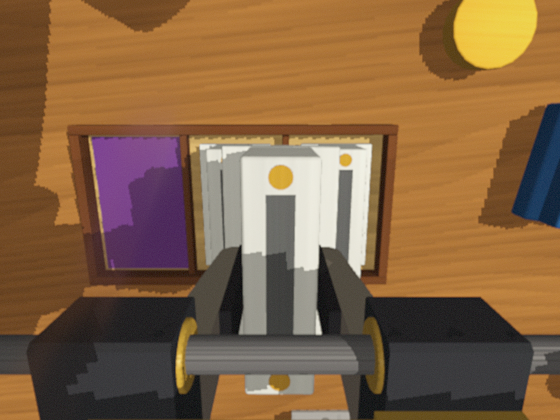

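The felt is visible at about (90–189, 137–270), close to the prediction, and the held part's dowels are at (281,177) and (279,382). I'll refine from both.

```bash
python3 - <<'E'
from h import *
w=dict(np.load('w3.npz'));im=cv2.imread('pics/w3.png');H,S,V=cv2.split(cv2.cvtColor(im,cv2.COLOR_BGR2HSV))
m=(H>125)&(H<160)&(S>60);m[:,200:]=0;m[285:]=0
print('felt',rect(w,m,.008))
print('corners',ray(w,[[90,137],[181,137],[189.5,270],[107,270]],.008).round(4))
print('tray rim',ray(w,[[69,127],[398,127],[387,283],[92,284]],.024).round(4))
d=ray(w,[[281,177],[279,382]],.1627-.0287+.055);print(d.round(4),d.mean(0).round(4),np.degrees(np.arctan2(*(d[1]-d[0])[1::-1])))
E
```

```text
felt (array([ 0.4936, -0.3145], dtype=float32), array([ 496.4, -314.9]), array([ 75.7, 121. ]), np.float32(174.5), 10927)
corners [[ 0.4324 -0.3477  0.008 ]
 [ 0.4401 -0.2696  0.008 ]
 [ 0.5634 -0.2821  0.008 ]
 [ 0.5556 -0.3599  0.008 ]]
tray rim [[ 0.4227 -0.3548  0.024 ]
 [ 0.449  -0.0879  0.024 ]
 [ 0.5873 -0.1003  0.024 ]
 [ 0.5616 -0.3678  0.024 ]]
[[ 0.453  -0.1852  0.189 ]
 [ 0.5477 -0.1954  0.189 ]] [ 0.5004 -0.1903  0.189 ] -6.130811443988674
```

```bash
python3 -m inch '[{"x":-0.05,"y":-0.8,"z":0,"wx":0,"wy":0,"wz":0,"claw":-1},{"x":-0.1,"y":-1.8,"z":0,"wx":0,"wy":0,"wz":0,"claw":-1},{"x":-0.15,"y":-2.8,"z":0,"wx":0,"wy":0,"wz":0,"claw":-1},{"x":-0.15,"y":-3.8,"z":0,"wx":0,"wy":0,"wz":0,"claw":-1},{"x":-0.15,"y":-4.6,"z":0,"wx":0,"wy":0,"wz":0,"claw":-1},{"x":-0.15,"y":-4.95,"z":-0.2,"wx":0,"wy":0,"wz":0,"claw":-1},{"x":-0.15,"y":-4.95,"z":-0.7,"wx":0,"wy":0,"wz":0,"claw":-1},{"x":-0.15,"y":-4.95,"z":-1,"wx":0,"wy":0,"wz":0,"claw":-1}]'
python3 -m inch '[{"x":0,"y":0,"z":-0.6,"wx":0,"wy":0,"wz":0,"claw":-1},{"x":0,"y":0,"z":-1.3,"wx":0,"wy":0,"wz":0,"claw":-1},{"x":0,"y":0,"z":-2,"wx":0,"wy":0,"wz":0,"claw":-1},{"x":0,"y":0,"z":-2.6,"wx":0,"wy":0,"wz":0,"claw":-1},{"x":0,"y":0,"z":-2.8,"wx":0,"wy":0,"wz":0,"claw":-1},{"x":0,"y":0,"z":-2.8,"wx":0,"wy":0,"wz":0,"claw":-1},{"x":0,"y":0,"z":-2.8,"wx":0,"wy":0,"wz":0,"claw":-1},{"x":0,"y":0,"z":-2.8,"wx":0,"wy":0,"wz":0,"claw":-1}]'
python3 - <<'E'
from h import *
w=camera_info('wrist');s=read_state();im=camera('wrist')
t=cv2.resize(camera('top')[195:285,310:440],None,fx=4,fy=4,interpolation=2)[:, :400]
cv2.imwrite('pics/w4.png',np.hstack([cv2.resize(im,(480,360)),t[:360,220:520]]))
cv2.imwrite('pics/w4full.png',im);np.savez('w4.npz',**{k:np.array(v) for k,v in w.items()})
T=np.array(s['tcp_rot']);print(s['time'],s['position'].round(4),'yaw y',np.degrees(np.arctan2(T[1,1],T[0,1])),s['grip_width'])
E
```

```text
time: 11.15
position: [0.4963, -0.314, 0.1362]
tcp_rot: [[-0.995, 0.098, -0.002], [0.098, 0.995, 0.003], [0.002, 0.003, -1.0]]
force: [-1.4, 1.8, -6.4]
grip_width: 0.348
time: 11.82
position: [0.4974, -0.316, 0.0694]
tcp_rot: [[-0.995, 0.097, 0.001], [0.097, 0.995, -0.001], [-0.002, -0.001, -1.0]]
force: [0.3, -0.1, -5.8]
grip_width: 0.347
11.8167 [ 0.4974 -0.316   0.0694] yaw y 84.4102711673551 0.34687588005477665
```

View pics/w4.png

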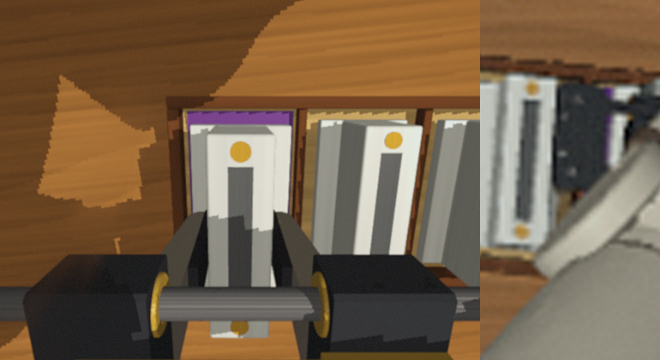

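The part is hanging over the felt. Its foot spans columns 190–291 and the felt 187–293, with a purple strip at the near end. Quick check of the offset:

```bash
python3 - <<'E'
from h import *
w=dict(np.load('w4.npz'));k=560/480
f=ray(w,np.array([[190,125],[291,125]])*k,.0507);g=ray(w,np.array([[187,112],[293.5,112]])*k,.008)
d=ray(w,np.array([[240.5,152],[239,326]])*k,.0957)
a=np.radians(-5.6);u=np.array([np.cos(a),np.sin(a)])
for n,q in('foot',f),('felt',g):print(n,q.round(4),(q[:,:2].mean(0)+u*(.055 if n=='foot' else .061)).round(4))
print(d.mean(0).round(4))
E
```

```text
foot [[ 0.4392 -0.3386  0.0507]
 [ 0.445  -0.2793  0.0507]] [ 0.4968 -0.3143]
felt [[ 0.4329 -0.3464  0.008 ]
 [ 0.4403 -0.2706  0.008 ]] [ 0.4973 -0.3145]
[ 0.4973 -0.3148  0.0957]
```

The offset is under 1 mm, so I'll lower it gently.

```bash
python3 -m inch '[{"x":0,"y":0,"z":-0.3,"wx":0,"wy":0,"wz":0,"claw":-1},{"x":0,"y":0,"z":-0.6,"wx":0,"wy":0,"wz":0,"claw":-1},{"x":0,"y":0,"z":-0.85,"wx":0,"wy":0,"wz":0,"claw":-1},{"x":0,"y":0,"z":-1.05,"wx":0,"wy":0,"wz":0,"claw":-1},{"x":0,"y":0,"z":-1.15,"wx":0,"wy":0,"wz":0,"claw":-1},{"x":0,"y":0,"z":-1.2,"wx":0,"wy":0,"wz":0,"claw":-1},{"x":0,"y":0,"z":-1.2,"wx":0,"wy":0,"wz":0,"claw":-1},{"x":0,"y":0,"z":-1.2,"wx":0,"wy":0,"wz":0,"claw":-1}]'
python3 -m inch '[{"x":0,"y":0,"z":-0.02,"wx":0,"wy":0,"wz":0,"claw":-1},{"x":0,"y":0,"z":-0.04,"wx":0,"wy":0,"wz":0,"claw":-1},{"x":0,"y":0,"z":-0.06,"wx":0,"wy":0,"wz":0,"claw":-1},{"x":0,"y":0,"z":-0.08,"wx":0,"wy":0,"wz":0,"claw":-1},{"x":0,"y":0,"z":-0.1,"wx":0,"wy":0,"wz":0,"claw":-1},{"x":0,"y":0,"z":-0.11,"wx":0,"wy":0,"wz":0,"claw":-1},{"x":0,"y":0,"z":-0.11,"wx":0,"wy":0,"wz":0,"claw":-1},{"x":0,"y":0,"z":-0.11,"wx":0,"wy":0,"wz":0,"claw":-1}]'
```

```text
time: 12.58
position: [0.4968, -0.3162, 0.0385]
tcp_rot: [[-0.995, 0.098, 0.0], [0.098, 0.995, -0.0], [-0.0, -0.0, -1.0]]
force: [-0.4, 0.4, -6.1]
grip_width: 0.344
time: 13.25
position: [0.4968, -0.3161, 0.0368]
tcp_rot: [[-0.995, 0.098, -0.0], [0.098, 0.995, -0.0], [0.0, -0.0, -1.0]]
force: [-4.0, 4.7, 4.3]
grip_width: 0.34
```

Contact is made (Fz went from −6 to +4 N). Release slowly, then retreat.

```bash
python3 -m inch '[{"x":0,"y":0,"z":0,"wx":0,"wy":0,"wz":0,"claw":-0.3},{"x":0,"y":0,"z":0,"wx":0,"wy":0,"wz":0,"claw":-0.2},{"x":0,"y":0,"z":0,"wx":0,"wy":0,"wz":0,"claw":-0.1},{"x":0,"y":0,"z":0,"wx":0,"wy":0,"wz":0,"claw":0},{"x":0,"y":0,"z":0,"wx":0,"wy":0,"wz":0,"claw":0.1},{"x":0,"y":0,"z":0,"wx":0,"wy":0,"wz":0,"claw":0.1},{"x":0,"y":0,"z":0,"wx":0,"wy":0,"wz":0,"claw":0.1},{"x":0,"y":0,"z":0,"wx":0,"wy":0,"wz":0,"claw":0.1}]'
python3 -m inch '[{"x":0,"y":0,"z":0.3,"wx":0,"wy":0,"wz":0,"claw":0.1},{"x":0,"y":0,"z":1,"wx":0,"wy":0,"wz":0,"claw":0.1},{"x":0,"y":0,"z":2,"wx":0,"wy":0,"wz":0,"claw":0.1},{"x":0,"y":0,"z":3.2,"wx":0,"wy":0,"wz":0,"claw":0.1},{"x":0,"y":0,"z":4.4,"wx":0,"wy":0,"wz":0,"claw":0.1},{"x":-1,"y":0,"z":5.5,"wx":0,"wy":0,"wz":0,"claw":0.1},{"x":-2,"y":0,"z":6,"wx":0,"wy":0,"wz":0,"claw":0.1},{"x":-3,"y":0,"z":6,"wx":0,"wy":0,"wz":0,"claw":0.1}]'
python3 -m inch '[{"x":-0.6,"y":-1,"z":0,"wx":0,"wy":0,"wz":0,"claw":0.1},{"x":-1.2,"y":-2,"z":0,"wx":0,"wy":0,"wz":0,"claw":0.1},{"x":-1.8,"y":-3,"z":0,"wx":0,"wy":0,"wz":0,"claw":0.1},{"x":-2,"y":-4,"z":0,"wx":0,"wy":0,"wz":0,"claw":0.1},{"x":-2,"y":-4.5,"z":0,"wx":0,"wy":0,"wz":0,"claw":0.1},{"x":-2,"y":-4.5,"z":0,"wx":0,"wy":0,"wz":0,"claw":0.1},{"x":-2,"y":-4.5,"z":0,"wx":0,"wy":0,"wz":0,"claw":0.1},{"x":-2,"y":-4.5,"z":0,"wx":0,"wy":0,"wz":0,"claw":0.1}]'
python3 - <<'E'
from h import *
s=read_state();print(s['time'],s['force'])
t=camera('top');cv2.imwrite('pics/t5.png',t)
cv2.imwrite('pics/t5c.png',cv2.resize(t[100:320,160:450],None,fx=2.7,fy=2.7,interpolation=2))
i=camera_info('top');f=lambda:0
H,S,V=cv2.split(cv2.cvtColor(t,cv2.COLOR_BGR2HSV));m=(H>125)&(H<160)&(S>80);m[:,:380]=0;m[:205]=0;print('purple px',m.sum())
E
```

```text
time: 13.92
position: [0.4967, -0.3161, 0.0356]
tcp_rot: [[-0.995, 0.098, 0.0], [0.098, 0.995, -0.0], [-0.0, -0.0, -1.0]]
force: [-0.4, -1.4, 0.0]
grip_width: 0.551
time: 14.58
position: [0.4226, -0.3178, 0.1905]
tcp_rot: [[-0.995, 0.097, 0.005], [0.097, 0.995, -0.006], [-0.006, -0.006, -1.0]]
force: [-0.3, 0.1, 0.7]
grip_width: 0.551
time: 15.25
position: [0.3719, -0.4276, 0.1857]
tcp_rot: [[-0.995, 0.097, 0.0], [0.097, 0.995, 0.001], [0.0, 0.001, -1.0]]
force: [0.7, -0.3, -0.2]
grip_width: 0.551
15.25 [ 0.66203937 -0.32650356 -0.19153261]
purple px 233
```

View pics/t5c.png

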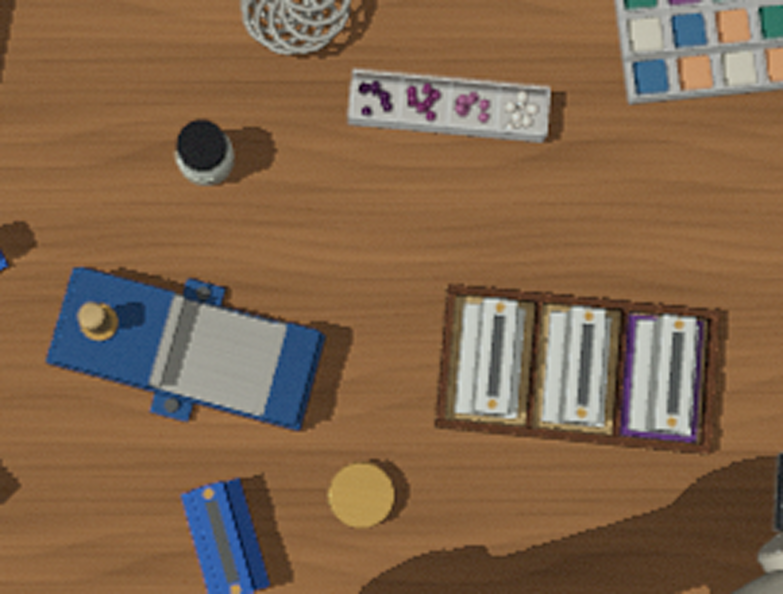

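The part stands in the felt bay, crop pixel (662,373), with a purple border all round. The jaw is open and everything else is where it was.

```bash
python3 -c "
from rig import *
print(close_job())"
```

```text
the job is handed in; nothing more can be done
None
```

The mould half is out of the vise and standing upright, lengthwise, on the purple felt in the tray's empty bay. I handed the job in at about 15 s.

- **Jaw:** I pushed the post with closed fingers until the jaw hit its end stop. A further 3 mm command gave no motion, with about 29 N at the wrist. The jaw is still open in the last picture.
- **Part:** I gripped the rib at about 32 mm, slid it 17 mm to vise +y, lifted it clear and carried it to the tray. It met the felt at roughly 10 N, and I then released it and moved the arm away.
- **Last checks:** Just before lowering, the part was within 1 mm of the felt centre. The final top picture shows it with felt visible on all sides, and the two neighbours, gem box, jar and tin appear untouched. The final reading showed essentially no force on the tool.
- **Failed or unexplained:** My first two move calls were refused for missing keys and moved nothing. No check disagreed afterwards.

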